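# Post the empty balm tin through the swing flap

### The job

Throw the empty balm tin away without picking it up: with one fingertip push the self-closing flap of the empties box well open, and while that finger keeps the flap open, push the tin along the deck with the other finger so that it drops through the opening into the box. Then draw the fingers back so that the flap falls shut, and leave everything else where it is.

Things in the scene. Friction and masses are not known exactly. Their poses are not given: they have to be found in the camera images.
- empties_box: Fixed white box, 270 x 300 wide (y) mm, with a flat steel deck 110 mm above the counter, and a low hood (top 164). Origin: on the counter under the middle of the sill. +x: direction of pushing in, away from the robot; z up. Front deck: x -120 to 0, full width. Hood top: x 76 to 150. Below the deck the box is hollow down to its floor at height 4.
- sill (a point): Middle of the sill, the straight deck edge (along box y) where the opening starts; at deck height, fixed to the box, axes as the box. From here, mm: opening x 0 to 70, y -104 to 104, covered by the sloping flap; hood cheeks at |y| 104 to 108; deck wings beside them to |y| 150.
- flap (a joint): Flap angle (rad): 0 shut, up to 1.3 as it is pushed down and in. A fingertip some 5 mm above the deck moved along box +x swings it inwards: about 0.35 rad with the tip's front 40 mm past the sill, 0.6 at 55 mm. Spring-closed: 1 N at the lip to start, 2 to 4 N when open; it shuts by itself when let go.
- flap_lip (a point): Middle of the free lower edge of the flap, a plain steel plate 196 wide, 78 long, 3 thick, hinged along its upper far edge (70 mm beyond the sill, 50 above the deck, axis along box y). Shut, it slopes down towards the robot, and this lip is 6 mm above the deck, 5 mm past the sill.
- tin_center (a point): Centre of the empty balm tin, a closed flat round tin 41 mm in diameter and 22 mm high, about 40 g, lid of gold-coloured metal, lying flat on the front deck 50 to 75 mm in front of the sill. The point is 11 mm above the deck. It slides when pushed and drops in once its centre is past the sill.
- comb: Bystander: small steel comb, 60 x 31 x 8 mm, lying on a deck wing or corner of the box. Origin under its middle.
- dropper: Bystander: small amber bottle, 26 mm in diameter, 50 high, standing at the other side of the deck. Origin under it.
- bowl: Bystander: cream enamel bowl, 150 mm wide, 55 high, on the counter beside the box. Origin under it.
- canister: Bystander: closed stainless canister, 104 mm in diameter, 148 high, on the counter beside the box. Origin under it.
- brush: Bystander: grooming brush, 185 x 50 x 28 mm, on the counter beside the box. Origin under it.
- chew_bone: Bystander: black rubber chew bone, 100 x 58 x 26 mm, on the counter in front of the box. Origin under it.
Not all that is in view belongs to the job. What is shaped like the part that bears tin_center but green or pink is not meant.

How it is judged:
On the way, in this order (a step that is already met when the one before it is completed fails the run):
1. a finger pushes the flap well open (over 0.35 rad) while the tin still stands on the deck (value of joint flap above 0.35 rad and contact force between the fingers and flap above 0.3 N and z of tin_center in the frame of empties_box above 0.115 m and x of tin_center in the frame of empties_box below 0 m), for 0.1 s.
2. the tin has dropped into the box while a finger still holds the flap open (z of tin_center in the frame of empties_box below 0.075 m and x of tin_center in the frame of empties_box between -0.12 and 0.15 m and y of tin_center in the frame of empties_box between -0.15 and 0.15 m and value of joint flap above 0.3 rad and contact force between the fingers and flap above 0.3 N), for 0.1 s.
At the end, for the whole second after the job is handed in: The tin lies at rest inside the box below the deck and the flap is shut again (under 0.06 rad) (z of tin_center in the frame of empties_box below 0.075 m and x of tin_center in the frame of empties_box between -0.12 and 0.15 m and y of tin_center in the frame of empties_box between -0.15 and 0.15 m and value of joint flap below 0.06 rad and linear speed of tin below 0.02 m/s); the robot touches nothing.
It fails at once if the tin is lifted off the deck (by more than 15 mm) (z of tin_center in the frame of empties_box above 0.136 m).
It fails at once if any of the other things is moved more than 20 mm (distance of any of comb, dropper, bowl, canister, brush, chew_bone from where it was at the start of the episode above 0.02 m).
It also fails if it takes over 38 s, if anything falls off the work surface, if the arm or the gripper's body presses on something with over 40 N, if the wrist force passes 120 N, or if a joint passes its speed limit or range.

### The arm

A 7-joint arm with a two-finger parallel gripper is mounted at the origin on the work surface. World frame = base frame: x ahead of the robot, y to its left, z up, the work surface at z = 0. Lengths are in m, angles in rad, forces in N, time in s.
With the tool pointing down it reaches from about 0.35 to 0.9 m from the base axis. Payload 8.1 kg.
Tool frame: the origin (TCP) lies midway between the tips of the shut fingers; the grasp point (between the pads) lies 19 mm behind it; y points along the fingers, z is the direction in which the jaws open and shut, and the axes are right-handed (so a half turn about y gives the same grasp; the last joint's range is limited). The gripper opens to 92 mm and grips with 3 to 60 N. Pads are 19 mm wide; open, the fingers measure 130 mm over their backs; the gripper's body (75 mm by 190 mm) begins 47 mm behind the grasp point.
Start: joints at [-1.442, 0.434, 0.025, 1.573, -0.012, 1.134, -0.075], TCP at [0.144, 0.608, 0.227] pointing down, gripper open.
Joint ranges: [-2.62, 2.62], [-0.44, 2.09], [-1.27, 1.32], [0.08, 2.57], [-1.32, 4.46], [0.12, 2], [-2.74, 2.74]. Speed limits (rad/s): [2.22, 2.22, 3.01, 3.01, 3.14, 3.14, 3.14].

### API

Orientations are given as [roll, pitch, yaw] about the fixed x, y, z axes, in that order (R = Rz(yaw) Ry(pitch) Rx(roll)).
In Python, from station import env, viewer gives the robot as it stands. The module is installed in compiled form; this text tells all that it offers.
- The arm moves only by the shell command python3 -m crank 'ROWS' [FORCE]. ROWS is JSON, a list of rows, each a list of 3 entries, a list of its own where there are three numbers: the shift along the tool's x, y, z in m, then the turn, a rotation vector about the tool's x, y, z in rad, then the opening in per cent of the stroke, from 0 (shut) to 100 (fully open). A call has 1 to 8 rows; each row shifts and turns the commanded pose from where the row before left it, along the tool's axes as they then stand; what a row does not reach is not made up. A row lasts 1/8 s, in which the tool goes at most 62.5 mm and 10.7 degrees, less where a joint would pass 70% of its speed; a pose out of reach is approached as far as the arm can. A call with a gripper value outside its range is refused whole. The fingers move at their own pace and stop on an object; FORCE is the grip in N (left out, the last holds). Time passes only in rows, so rows that do not move let the fingers close. It gives the time, the measured TCP pose, the force and the opening at its end, in the units of the state.
- env.read_state(): the state, without advancing time (a new reading comes with each control period).
- viewer.snapshot(name): name is "scene" or "side" or "wrist"; returns a dict with "img" (480x640x3 uint8, red, green, blue), "fx", "fy", "cx", "cy" (pixels), "position" and "orientation" of the camera in the world; the wrist camera has in their place "hand_eye" (4x4, takes a point from camera to tool coordinates, whose origin is the TCP and whose axes are the tool frame's). Camera axes: x right, y up, looking along -z (the intrinsics and any distortion apply to the point x, -y, -z); pixel columns grow to the right and rows downward; lengths in m; the calibration is good to about 2 mm. A picture is of the moment at which its call begins: read the wrist's pose just before it. There is no depth.
- env.hand_in(): hands the job in, once; it reports no verdict.
Trained networks look in the newest picture that a camera, given by its name, has taken for a name from the list of things; names that differ only in an ending like _2 or _b are one class to them, and where a whole thing is asked for, a point or a joint stands for the part that bears it (a point fixed in the world has none). Each returns a list of dicts, best first, with "confidence" (0 to 1); they miss things now and then, are a little off and sometimes report something else, mostly with a low value. They report only what shows in the picture. A call takes as long as a camera call. They do not tell look-alikes from the thing itself.
- viewer.find_in(camera, label): "bbox" ([left, top, right, bottom] in pixels, round what is visible of it).
- viewer.silhouettes(camera, label): "region" (480x640 bool, what is visible of it) and "bbox" ([left, top, right, bottom] in pixels, round what is visible of it).
- viewer.spot_point(camera, label): "location" ([column, row] in pixels: a listed point, or the origin of a listed thing).
The state is a dict: "clock": time; "joint_pos": joint angles; "qd": joint speeds; "effort": joint torques, N m; "tool_pos": TCP position; "tool_rot": TCP orientation; "force": force on the tool from outside, world axes, zero at the start; "ft_torque": the same for the moment, N m; "grip_width": finger opening in m.
Only numpy, scipy, OpenCV 4.12 (cv2) and the standard library are available. Lean on these libraries where they do the work, as an engineer would, in place of code of your own. Each camera call takes 0.05 s, during which the arm holds its last target.

## Working session

There is one attempt and no reset: what is moved stays moved. The work goes in short steps, Python scripts to look and compute and a shell command to move; the robot and the scene stay as the last step left them, time stands still between calls to the robot, and variables do not carry over. Pictures are saved under pics/ and viewed, and the job is handed in when it is done.

```bash
mkdir -p pics; cat > h.py <<'E'
from station import env, viewer
import numpy as np, cv2
from scipy.spatial.transform import Rotation as R
def rot(o):
    o=np.array(o,float)
    if o.shape==(3,3): return o
    if o.size==4: return R.from_quat(o).as_matrix()
    return R.from_euler('xyz',o).as_matrix()
def save(s,n): cv2.imwrite('pics/'+n,cv2.cvtColor(s['img'],cv2.COLOR_RGB2BGR))
def cam(s,st=None):
    if 'position' in s: return np.array(s['position']),rot(s['orientation'])
    T=np.array(s['hand_eye']);Rt=rot(st['tool_rot']);p=np.array(st['tool_pos'])
    return p+Rt@T[:3,3],Rt@T[:3,:3]
def onz(s,uv,z,st=None):
    c,M=cam(s,st)
    d=M@np.array([(uv[0]-s['cx'])/s['fx'],-(uv[1]-s['cy'])/s['fy'],-1])
    return c+d*(z-c[2])/d[2]
def proj(s,P,st=None):
    c,M=cam(s,st);q=M.T@(np.array(P)-c)
    return np.array([s['cx']+s['fx']*q[0]/-q[2],s['cy']-s['fy']*q[1]/-q[2]])
E
python3 - <<'E'
from h import *
st=env.read_state();print(st)
for n in ['scene','side','wrist']:
    s=viewer.snapshot(n);save(s,n+'1.png')
    print(n,{k:v for k,v in s.items() if k!='img'})
    for l in ['empties_box','sill','flap_lip','tin_center','comb','dropper']:
        r=viewer.spot_point(n,l)
        print(l,[(np.round(x['location'],1).tolist(),round(x['confidence'],2)) for x in r][:4])
E
```

```text
{'clock': 0.0, 'joint_pos': array([-1.44159874,  0.43522668,  0.02494097,  1.57407367, -0.01160738,
        1.13395706, -0.07509376]), 'qd': array([ 0.0015664 ,  0.00092676, -0.00082529,  0.00177817,  0.00073904,
       -0.000372  ,  0.00078512]), 'effort': array([-6.04635243e-04, -6.67856026e+01,  9.84851941e-01, -3.14459324e+01,
       -6.06461498e-02,  4.27686051e-02,  1.55480948e-04]), 'tool_pos': array([0.14350116, 0.60780322, 0.22595134]), 'tool_rot': array([-1.57231162e+00, -1.18779070e-04, -2.31834920e-01]), 'force': array([-0.49946466,  0.5331431 ,  0.45584537]), 'ft_torque': array([ 0.01395989,  0.02390857, -0.00674837]), 'grip_width': 0.0919370701793058}
scene {'fx': 533.6002849386016, 'fy': 533.6002849386016, 'cx': 324.3675638338626, 'cy': 238.26169396460702, 'position': array([1.01594485, 0.39755779, 1.08861855]), 'orientation': array([ 0.53381533, -0.0125576 ,  2.23566288])}
empties_box [([353.4, 290.5], 0.95)]
sill [([354.3, 269.9], 0.62)]
flap_lip [([352.6, 273.0], 0.64), ([387.9, 262.4], 0.54), ([258.5, 241.7], 0.26)]
tin_center [([390.7, 262.3], 0.92), ([474.7, 293.
[... 431 characters left out ...]
_center [([334.9, 291.7], 0.89), ([368.4, 395.6], 0.86), ([414.4, 373.1], 0.79)]
comb [([332.2, 245.2], 0.45)]
dropper [([311.7, 318.9], 0.88), ([350.8, 437.3], 0.66)]
wrist {'fx': 356.60438054624694, 'fy': 356.60438054624694, 'cx': 318.11466266610796, 'cy': 235.89184328055748, 'hand_eye': array([[-6.76262028e-04, -9.67886873e-01, -2.51385248e-01,
        -6.75408222e-02],
       [ 7.68231102e-04,  2.51384729e-01, -9.67886940e-01,
        -1.57838825e-01],
       [ 9.99999476e-01, -8.47667151e-04,  5.73558853e-04,
        -2.65267127e-04],
       [ 0.00000000e+00,  0.00000000e+00,  0.00000000e+00,
         1.00000000e+00]])}
empties_box []
sill []
flap_lip []
tin_center []
comb []
dropper []
```

View pics/scene1.png

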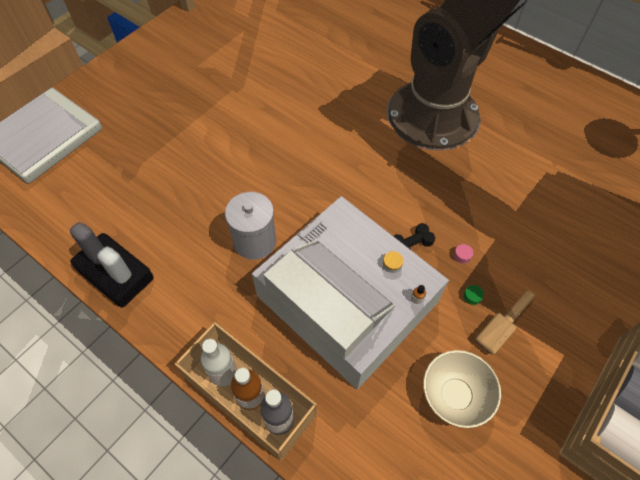

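View pics/side1.png

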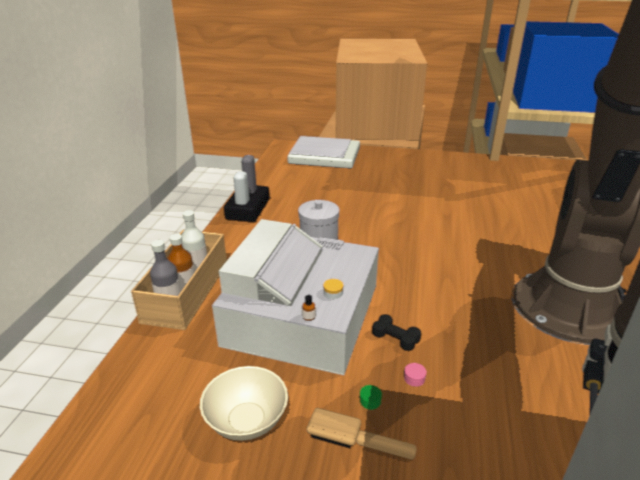

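View pics/wrist1.png

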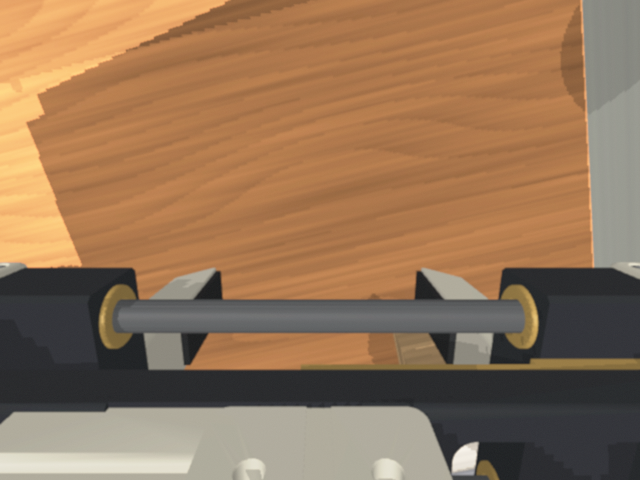

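```bash
python3 - <<'E'
from h import *
sc=viewer.snapshot('scene');sd=viewer.snapshot('side')
for nm,uvs,uvd,z in [('sill',(354.3,269.9),(309.8,275.4),.11),('lip',(352.6,273),(305.3,272.8),.116),('tin',(390.7,262.3),(334.9,291.7),.121),('tinB',(474.7,293.2),(368.4,395.6),.011),('tinC',(461.7,255.8),(414.4,373.1),.011),('box',(353.4,290.5),(306.5,314.5),0),('drop',(502,326.6),(311.7,318.9),.11),('comb',(314.6,233.6),(332.2,245.2),.11)]:
    print(nm,onz(sc,uvs,z).round(4),onz(sd,uvd,z).round(4))
b=np.hstack([cv2.resize(sc['img'][200:340,240:440],(800,560)) ])
cv2.imwrite('pics/c1.png',b[:,:,::-1])
cv2.imwrite('pics/c2.png',cv2.resize(sd['img'][210:410,200:460],(780,600),interpolation=cv2.INTER_CUBIC)[:,:,::-1])
E
```

```text
sill [0.5743 0.1453 0.11  ] [0.5737 0.1459 0.11  ]
lip [0.5849 0.1484 0.116 ] [0.5832 0.1467 0.116 ]
tin [0.5186 0.1964 0.121 ] [0.5092 0.2054 0.121 ]
tinB [0.4099 0.3638 0.011 ] [0.4187 0.3582 0.011 ]
tinC [0.3457 0.2925 0.011 ] [0.3387 0.2861 0.011 ]
box [0.5676 0.1462 0.    ] [0.5832 0.1449 0.    ]
drop [0.4949 0.4447 0.11  ] [0.5399 0.2825 0.11  ]
comb [0.557  0.0268 0.11  ] [0.5484 0.0188 0.11  ]
```

View pics/c1.png

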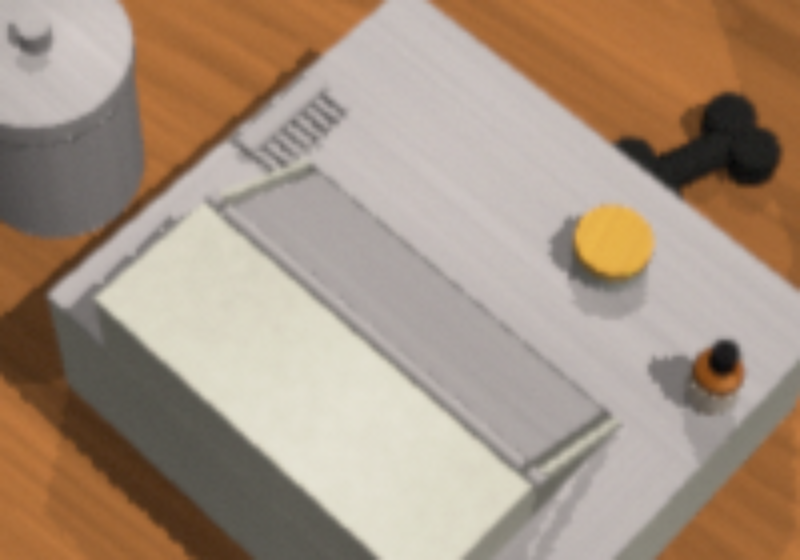

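View pics/c2.png

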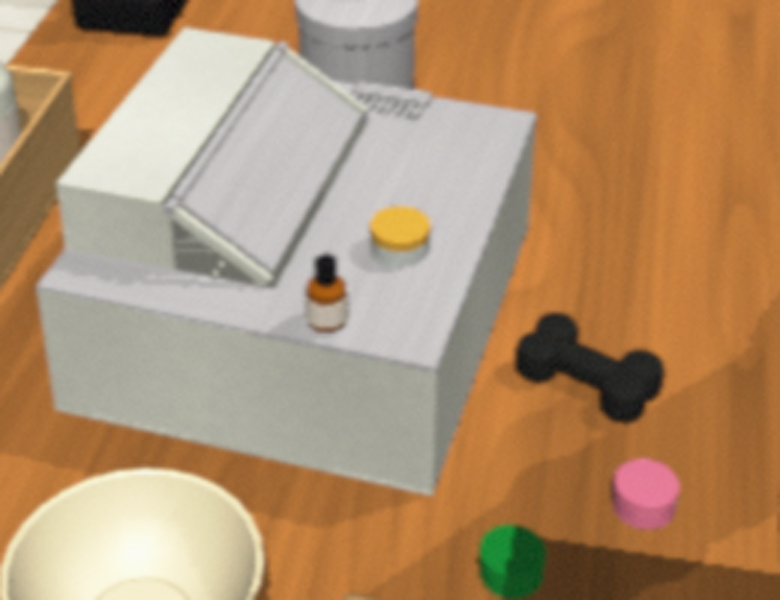

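```bash
python3 - <<'E'
from h import *
sc=viewer.snapshot('scene');sd=viewer.snapshot('side')
for a,b,z in [((342,199),(378,249),.11),((447,285),(346,367),.11)]:
    print(onz(sc,a,z).round(4),onz(sd,b,z).round(4))
for n,s in (('scene',sc),('side',sd)):
  for l in ['empties_box','flap','tin_center','dropper','comb']:
    r=viewer.silhouettes(n,l)
    for x in r[:3]:
      m=cv2.moments(x['region'].astype(np.uint8)); print(n,l,np.round(x['bbox']),round(x['confidence'],2),round(m['m10']/m['m00'],1),round(m['m01']/m['m00'],1))
E
```

```text
[0.4487 0.0184 0.11  ] [0.4424 0.0147 0.11  ]
[0.4847 0.3134 0.11  ] [0.4571 0.3916 0.11  ]
scene empties_box [256. 196. 446. 389.] 0.77 347.9 290.9
scene empties_box [227. 192. 278. 258.] 0.47 251.3 224.8
scene flap [296. 244. 388. 316.] 0.64 343.3 279.5
scene tin_center [463. 282. 485. 306.] 0.82 472.9 294.6
scene tin_center [452. 246. 472. 263.] 0.61 463.5 253.7
scene tin_center [381. 250. 402. 273.] 0.57 392.5 261.3
scene dropper [411. 286. 424. 304.] 0.57 418.1 293.8
scene dropper [381. 255. 401. 272.] 0.52 392.8 262.8
scene comb [301. 221. 330. 242.] 0.84 312.3 230.3
side empties_box [210. 219. 378. 374.] 0.85 293.1 297.2
side flap [256. 227. 320. 298.] 0.88 288.5 262.9
side tin_center [359. 383. 380. 409.] 0.69 369.8 396.8
side tin_center [403. 365. 428. 390.] 0.68 414.1 374.8
side tin_center [324. 280. 342. 298.] 0.59 332.2 288.0
side dropper [303. 294. 319. 320.] 0.53 307.8 308.6
side comb [258. 228. 320. 300.] 0.64 288.5 263.0
side comb [319. 237. 342. 247.] 0.43 330.0 242.0
```

```bash
python3 - <<'E'
from h import *
from scipy.optimize import least_squares
sc=viewer.snapshot('scene');sd=viewer.snapshot('side')
ob=[(sc,(342,199),(-.12,-.15,.11)),(sc,(447,285),(-.12,.15,.11)),(sc,(252.5,274.3),(.15,-.15,.11)),(sc,(292,251.3),(.076,-.108,.164)),(sc,(372.5,321.3),(.076,.108,.164)),
(sc,(354.3,269.9),(0,0,.11)),(sd,(309.8,275.4),(0,0,.11)),
(sd,(345.3,331),(-.12,.15,.11)),(sd,(378.7,248.3),(-.12,-.15,.11)),(sd,(214,305.7),(.15,.15,.11)),(sd,(344,374.3),(-.12,.15,0)),(sd,(220,272.3),(.15,.108,.164)),(sd,(256.7,277.7),(.076,.108,.164)),(sd,(295,225),(.076,-.108,.164))]
def W(p,P):
    return R.from_euler('z',p[2]).as_matrix()@np.array(P)+[p[0],p[1],0]
f=lambda p:np.concatenate([proj(s,W(p,P))-uv for s,uv,P in ob])
r=least_squares(f,[.57,.146,-.1],loss='soft_l1');print(r.x.round(4));print(f(r.x).reshape(-1,2).round(1))
# tin: top centres at z=.132 ; scene crop (614,241) , side crop (400,228)
B=lambda w:R.from_euler('z',-r.x[2]).as_matrix()@(np.array(w)-[r.x[0],r.x[1],0])
for n,s,uv,z in [('tin top',sc,(240+613/4,200+242/4),.132),('tin top',sd,(200+400/3,210+228/3),.132),('drop base',sd,(309,319),.11),('drop top',sc,(240+725/4,200+353/4),.16),('drop top',sd,(200+325/3,210+265/3),.158),('comb',sc,(240+290/4,200+130/4),.115),('comb',sd,(332,243.5),.115)]:
    w=onz(s,uv,z);print(n,w.round(4),B(w).round(4))
np.save('box.npy',r.x)
E
```

```text
[ 0.575   0.1479 -0.0997]
[[-0.6 -4.1]
 [ 1.8 -6.1]
 [-0.7 -2.1]
 [-1.1 -2.2]
 [ 0.2 -1.2]
 [ 0.8  0.9]
 [-0.8  0.5]
 [ 0.5  2.2]
 [ 0.3 -0.2]
 [-1.6  0.1]
 [ 0.5  1.6]
 [-0.9 -0.9]
 [-3.   0.2]
 [-3.3 -0.7]]
tin top [0.5176 0.2004 0.132 ] [-0.0624  0.0465  0.132 ]
tin top [0.5131 0.2018 0.132 ] [-0.067   0.0475  0.132 ]
drop base [0.5449 0.2837 0.11  ] [-0.0435  0.1321  0.11  ]
drop top [0.5486 0.2825 0.16  ] [-0.0396  0.1313  0.16  ]
drop top [0.5457 0.2819 0.158 ] [-0.0424  0.1304  0.158 ]
comb [0.56   0.0235 0.115 ] [-0.0025 -0.1253  0.115 ]
comb [0.5488 0.0194 0.115 ] [-0.0133 -0.1305  0.115 ]
```

```bash
cat >> h.py <<'E'
def plan(bx,by,z,psi,n=None):
    """total shift in current tool axes + yaw turn about tool y to reach pose"""
    p=np.load('box.npy');st=env.read_state()
    w=R.from_euler('z',p[2]).as_matrix()@np.array([bx,by,0])+[p[0],p[1],z]
    Rt=rot(st['tool_rot']);d=Rt.T@(w-st['tool_pos'])
    Rg=R.from_euler('z',psi+p[2]).as_matrix()@R.from_euler('x',-np.pi/2).as_matrix()
    rv=R.from_matrix(Rt.T@Rg).as_rotvec()
    print('target',w.round(4),'shift',d.round(4),'rv',rv.round(4))
def where():
    p=np.load('box.npy');st=env.read_state();w=np.array(st['tool_pos'])-[p[0],p[1],0]
    b=R.from_euler('z',-p[2]).as_matrix()@w;e=rot(st['tool_rot'])
    psi=np.arctan2(e[1,0],e[0,0])-p[2]
    zt=np.array([-np.sin(psi),np.cos(psi),0])
    print('t',round(st['clock'],2),'box tcp',b.round(4),'psi',round(psi,3),'tin finger',(b+.0555*zt).round(4),'flap finger',(b-.0555*zt).round(4),'F',np.round(st['force'],1),'euler',np.round(st['tool_rot'],3))
E
python3 -c "
from h import *
where();plan(-.13,-.0085,.25,0)"
```

```text
t 1.85 box tcp [-0.475   0.4151  0.2267] psi -0.132 tin finger [-0.4677  0.4701  0.2267] flap finger [-0.4824  0.3601  0.2267] F [ 0.4 -0.2  0.3] euler [-1.571  0.    -0.232]
target [0.4448 0.1524 0.25  ] shift [ 0.3979 -0.0233 -0.3744] rv [ 0.     -0.1322 -0.    ]
```

```bash
python3 -m crank '[[[0.036,-0.003,-0.034],[0,0,0],100],[[0.036,-0.003,-0.034],[0,0,0],100],[[0.036,-0.003,-0.034],[0,0,0],100],[[0.036,-0.003,-0.034],[0,0,0],100],[[0.036,-0.003,-0.034],[0,0,0],100],[[0.036,-0.002,-0.034],[0,0,0],100],[[0.036,-0.002,-0.034],[0,0,0],100],[[0.036,-0.002,-0.034],[0,0,0],100]]'
python3 -c "
from h import *
where();plan(-.13,-.0085,.25,0)"
```

```text
clock: 2.85
tool_pos: [0.3622, 0.276, 0.2481]
tool_rot: [-1.57, -0.0, -0.232]
force: [0.5, 0.2, -0.2]
grip_width: 0.0917
t 2.85 box tcp [-0.2245  0.1063  0.2481] psi -0.132 tin finger [-0.2172  0.1613  0.2481] flap finger [-0.2318  0.0513  0.2481] F [ 0.5  0.2 -0.2] euler [-1.57  -0.    -0.232]
target [0.4448 0.1524 0.25  ] shift [ 0.1088 -0.002  -0.1013] rv [-0.0007 -0.1322  0.0004]
```

```bash
python3 -m crank '[[[0.036,0,-0.034],[0,0,0],100],[[0.036,0,-0.034],[0,0,0],100],[[0.036,-0.002,-0.033],[0,-0.132,0],100],[[0,0,0],[0,0,0],100],[[0,0,0],[0,0,0],100]]'
python3 - <<'E'
from h import *
where()
st=env.read_state();s=viewer.snapshot('wrist');save(s,'wrist2.png')
for l in ['sill','flap_lip','tin_center']:
    for x in viewer.spot_point('wrist',l): print(l,np.round(x['location'],1),round(x['confidence'],2))
p=np.load('box.npy')
W=lambda P:R.from_euler('z',p[2]).as_matrix()@np.array(P)+[p[0],p[1],0]
im=s['img'][:,:,::-1].copy()
for P in [(-.12,-.15,.11),(-.12,.15,.11),(0,0,.11),(0,-.108,.11),(0,.108,.11),(.076,-.108,.164),(.076,.108,.164),(-.065,.047,.132),(-.042,.131,.16)]:
    u=proj(s,W(P),st).round().astype(int);print(P,u);cv2.drawMarker(im,tuple(int(a) for a in u),(255,0,255),0,10,1)
cv2.imwrite('pics/wrist2b.png',im)
E
```

```text
clock: 3.48
tool_pos: [0.443, 0.1548, 0.2497]
tool_rot: [-1.57, 0.0, -0.101]
force: [0.6, 0.6, 0.1]
grip_width: 0.0918
t 3.48 box tcp [-0.132  -0.0063  0.2497] psi -0.002 tin finger [-0.1319  0.0492  0.2497] flap finger [-0.1321 -0.0618  0.2497] F [0.6 0.6 0.1] euler [-1.57   0.    -0.101]
sill [326.3 361.4] 0.64
tin_center [377.9 303.7] 0.89
tin_center [506.8 160.1] 0.86
tin_center [437.7  90.4] 0.85
(-0.12, -0.15, 0.11) [152 239]
(-0.12, 0.15, 0.11) [500 238]
(0, 0, 0.11) [325 361]
(0, -0.108, 0.11) [211 361]
(0, 0.108, 0.11) [439 361]
(0.076, -0.108, 0.164) [200 476]
(0.076, 0.108, 0.164) [452 476]
(-0.065, 0.047, 0.132) [382 308]
(-0.042, 0.131, 0.16) [494 351]
```

View pics/wrist2b.png

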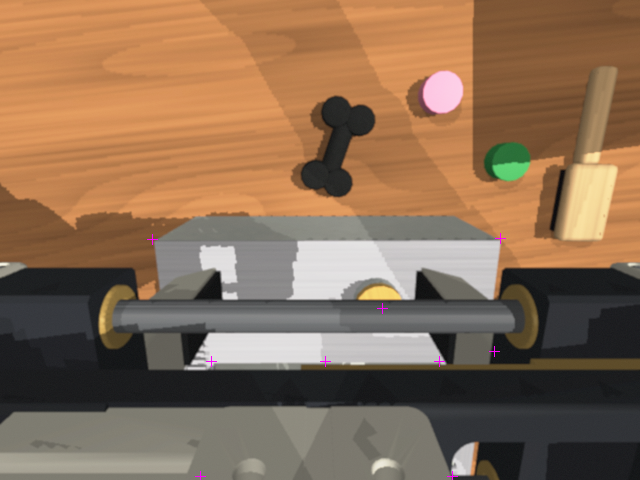

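```bash
python3 - <<'E'
from h import *
st=env.read_state();s=viewer.snapshot('wrist')
p=np.load('box.npy')
B=lambda w:R.from_euler('z',-p[2]).as_matrix()@(np.array(w)-[p[0],p[1],0])
cv2.imwrite('pics/w2c.png',cv2.resize(s['img'][260:320,320:440],(800,400),interpolation=cv2.INTER_CUBIC)[:,:,::-1])
m=cv2.inRange(cv2.cvtColor(s['img'],cv2.COLOR_RGB2HSV),(15,120,120),(32,255,255))[265:300,340:420]
ys,xs=np.nonzero(m);print(xs.min()+340,xs.max()+340,ys.min()+265)
print(B(onz(s,((xs.min()+xs.max())/2+340,ys.min()+265),.132,st)).round(4))
plan(-.106,-.0085,.145,0)
E
```

```text
356 398 284
[-0.0874  0.0427  0.132 ]
target [0.4687 0.15   0.145 ] shift [ 0.0262  0.1047 -0.0027] rv [-0.0001  0.0014 -0.0002]
```

View pics/w2c.png

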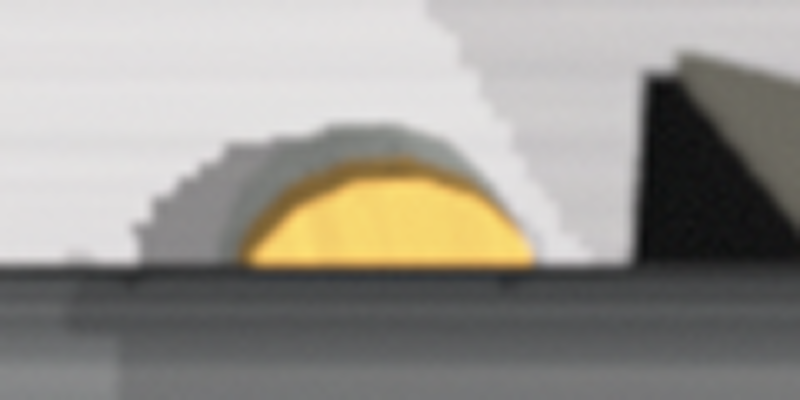

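```bash
python3 -m crank '[[[0.013,0.03,-0.002],[0,0,0],100],[[0.012,0.035,-0.002],[0,0,0],100],[[0,0.04,0],[0,0,0],100],[[0,0.02,0],[0,0,0],100],[[0,0,0],[0,0,0],100]]'
python3 - <<'E'
from h import *
where();plan(-.107,-.010,.116,0)
s=viewer.snapshot('side');cv2.imwrite('pics/s3.png',cv2.resize(s['img'][200:350,200:400],(800,600),interpolation=cv2.INTER_CUBIC)[:,:,::-1])
s=viewer.snapshot('scene');cv2.imwrite('pics/sc3.png',cv2.resize(s['img'][180:330,260:460],(800,600),interpolation=cv2.INTER_CUBIC)[:,:,::-1])
E
```

```text
clock: 4.35
tool_pos: [0.4666, 0.1479, 0.1235]
tool_rot: [-1.572, 0.003, -0.099]
force: [-0.5, -0.8, 0.5]
grip_width: 0.0919
t 4.35 box tcp [-0.1079 -0.0108  0.1235] psi 0.0 tin finger [-0.1079  0.0447  0.1235] flap finger [-0.1078 -0.0663  0.1235] F [-0.5 -0.8  0.5] euler [-1.572  0.003 -0.099]
target [0.4675 0.1486 0.116 ] shift [0.0009 0.0075 0.0008] rv [ 0.0016  0.0004 -0.0027]
```

View pics/s3.png

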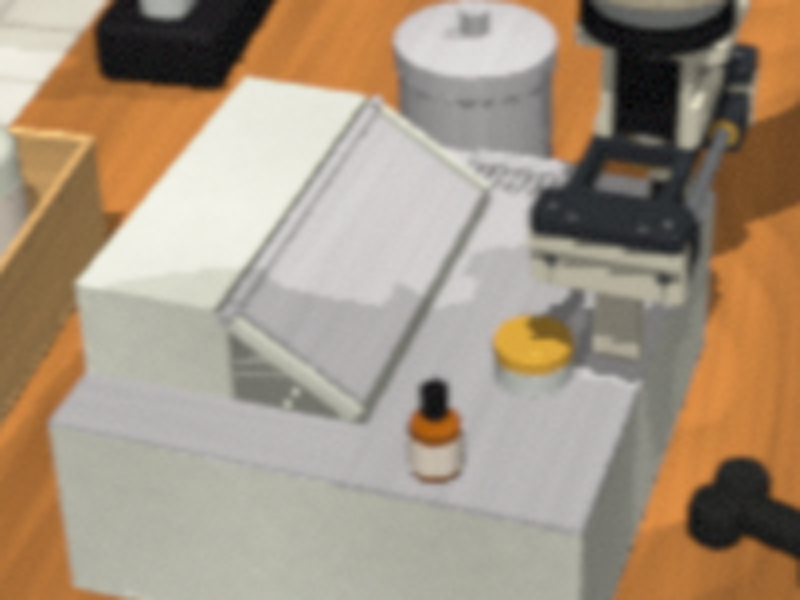

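View pics/sc3.png

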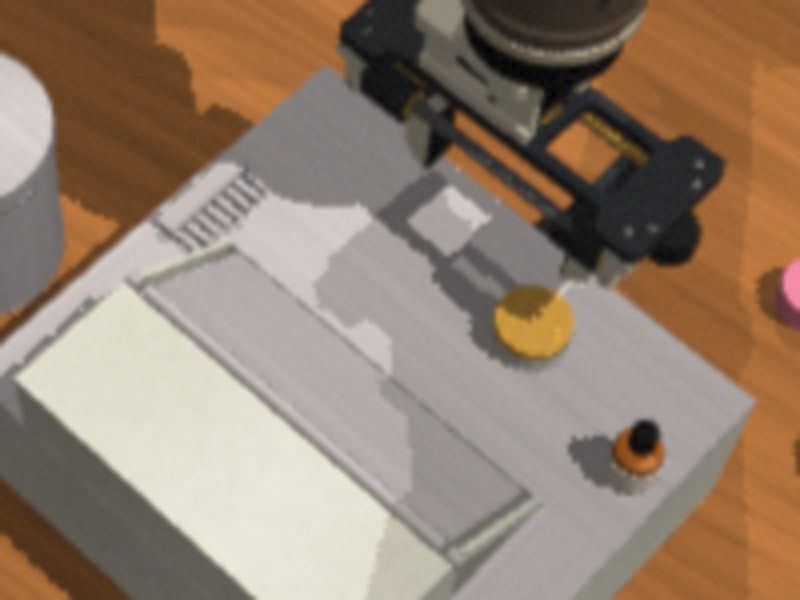

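```bash
python3 -m crank '[[[0.0,0.007,0.001],[0,0,0],100],[[0,0,0],[0,0,0],100],[[0.008,0,0],[0,0,0],100],[[0.008,0,0],[0,0,0],100],[[0.008,0,0],[0,0,0],100],[[0.008,0,0],[0,0,0],100],[[0.008,0,0],[0,0,0],100],[[0.007,0,0],[0,0,0],100]]'
python3 -m crank '[[[0,0,0],[0,0,0],100]]'
python3 - <<'E'
from h import *
where()
s=viewer.snapshot('side');cv2.imwrite('pics/s4.png',cv2.resize(s['img'][200:350,200:400],(800,600),interpolation=cv2.INTER_CUBIC)[:,:,::-1])
s=viewer.snapshot('scene');cv2.imwrite('pics/sc4.png',cv2.resize(s['img'][180:330,260:460],(800,600),interpolation=cv2.INTER_CUBIC)[:,:,::-1])
E
```

```text
clock: 5.45
tool_pos: [0.5152, 0.144, 0.1177]
tool_rot: [-1.571, 0.0, -0.1]
force: [-0.8, -0.1, 0.0]
grip_width: 0.0921
clock: 5.58
tool_pos: [0.5153, 0.1439, 0.1177]
tool_rot: [-1.571, -0.0, -0.1]
force: [-0.6, 0.0, 0.8]
grip_width: 0.0919
t 5.58 box tcp [-0.059  -0.0099  0.1177] psi -0.001 tin finger [-0.059   0.0456  0.1177] flap finger [-0.0591 -0.0654  0.1177] F [-0.6  0.   0.8] euler [-1.571 -0.    -0.1  ]
```

View pics/s4.png

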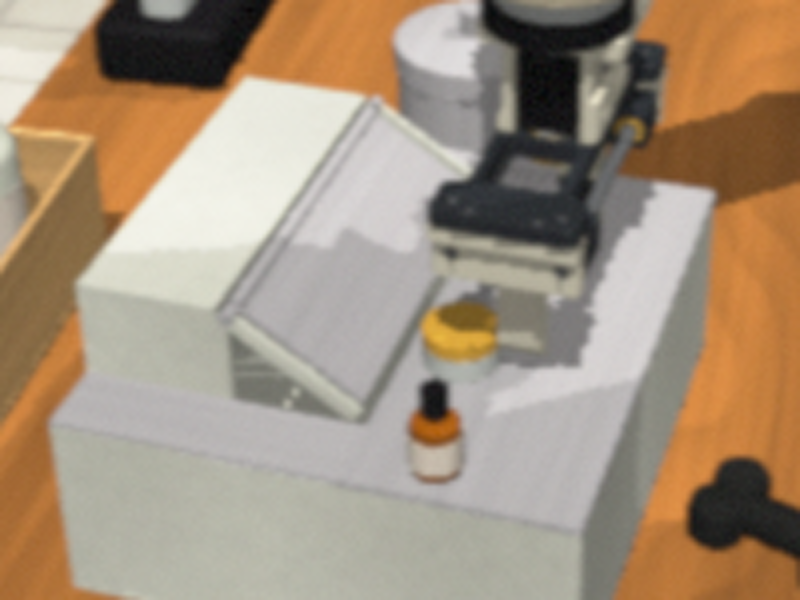

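View pics/sc4.png

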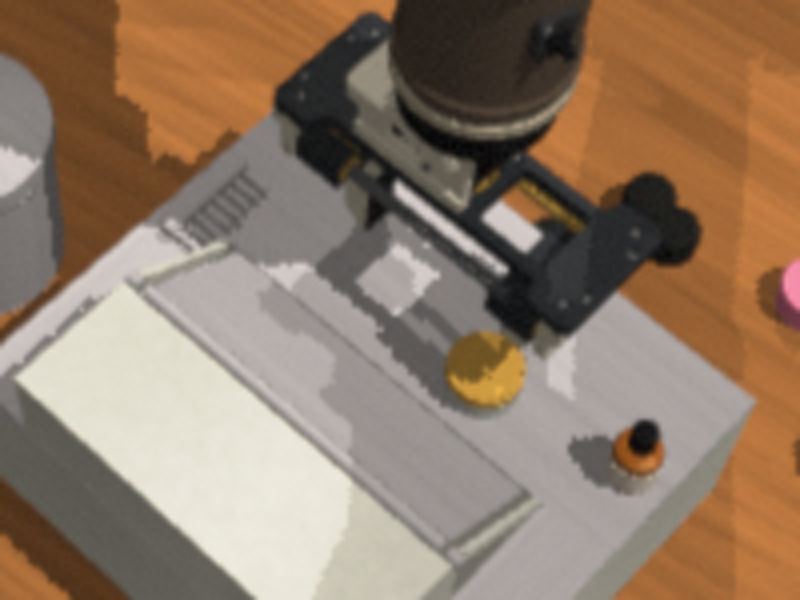

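```bash
python3 - <<'E'
from h import *
s=viewer.snapshot('scene');d=viewer.snapshot('side')
p=np.load('box.npy')
B=lambda w:R.from_euler('z',-p[2]).as_matrix()@(np.array(w)-[p[0],p[1],0])
print(B(onz(s,(260+485/4,180+370/4),.132)).round(4),B(onz(d,(200+460/4,200+332/4),.132)).round(4))
for n in('scene','side'):
    for x in viewer.spot_point(n,'tin_center'): print(n,np.round(x['location'],1),x['confidence'],B(onz(s if n=='scene' else d,x['location'],.121)).round(4))
E
python3 -m crank '[[[-0.016,0,0],[0,0,0],100],[[0,0,0.01],[0,-0.175,0],100],[[0,0,0.01],[0,-0.175,0],100],[[0,0,0],[0,-0.175,0],100],[[0,0,0],[0,-0.175,0],100],[[0,0,0],[0,-0.173,0],100],[[0,0,0],[0,0,0],100]]'
python3 - <<'E'
from h import *
where();plan(-.0705,.0098,.117,.873)
E
```

```text
[-0.0245  0.0468  0.132 ] [-0.029   0.0485  0.132 ]
scene [463.2 255.7] 0.77 [-0.1778  0.1406  0.121 ]
scene [379.7 273.4] 0.57 [-0.0258  0.043   0.121 ]
scene [475.1 292.6] 0.54 [-0.1261  0.2078  0.121 ]
side [416.6 377.4] 0.97 [-0.2587  0.2298  0.121 ]
side [369.5 396.4] 0.82 [-0.1945  0.2903  0.121 ]
clock: 6.75
tool_pos: [0.498, 0.1656, 0.1178]
tool_rot: [-1.57, 0.0, 0.772]
force: [0.1, -0.2, 0.7]
grip_width: 0.0917
t 6.75 box tcp [-0.0784  0.0099  0.1178] psi 0.872 tin finger [-0.1209  0.0456  0.1178] flap finger [-0.0359 -0.0258  0.1178] F [ 0.1 -0.2  0.7] euler [-1.57   0.     0.772]
target [0.5058 0.1647 0.117 ] shift [ 0.005   0.0008 -0.0061] rv [-0.0004 -0.0009 -0.0002]
```

```bash
python3 -m crank '[[[0.008,0.001,-0.01],[0,0,0],100],[[0.008,0,-0.01],[0,0,0],100],[[0.0085,0,-0.01],[0,0,0],100],[[0.0085,0,-0.01],[0,0,0],100],[[0,0,0],[0,0,0],100]]'
python3 - <<'E'
from h import *
where()
s=viewer.snapshot('side');cv2.imwrite('pics/s5.png',cv2.resize(s['img'][200:350,200:400],(800,600),interpolation=cv2.INTER_CUBIC)[:,:,::-1])
s=viewer.snapshot('scene');cv2.imwrite('pics/sc5.png',cv2.resize(s['img'][180:330,260:460],(800,600),interpolation=cv2.INTER_CUBIC)[:,:,::-1])
E
```

```text
clock: 7.38
tool_pos: [0.5517, 0.1598, 0.1166]
tool_rot: [-1.571, -0.0, 0.772]
force: [-0.3, 0.2, 1.2]
grip_width: 0.0921
t 7.38 box tcp [-0.0243  0.0095  0.1166] psi 0.872 tin finger [-0.0668  0.0452  0.1166] flap finger [ 0.0181 -0.0262  0.1166] F [-0.3  0.2  1.2] euler [-1.571 -0.     0.772]
```

View pics/s5.png

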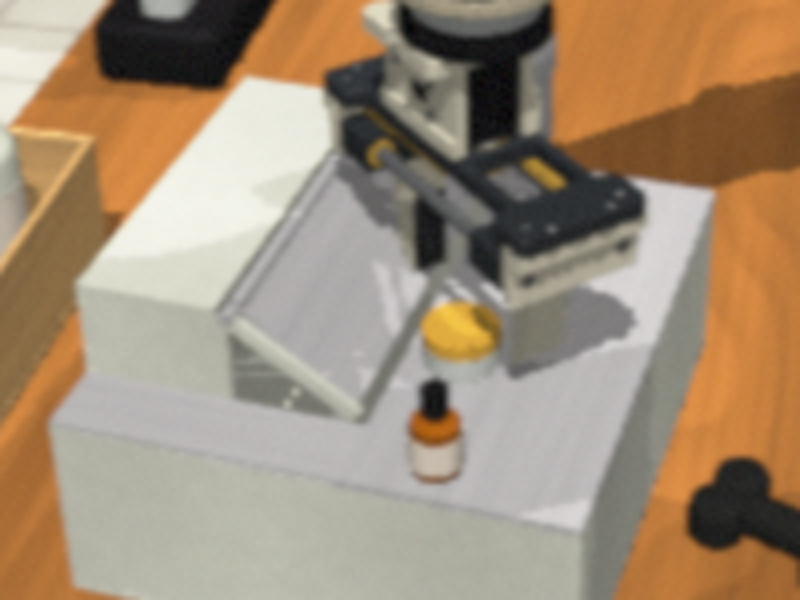

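View pics/sc5.png

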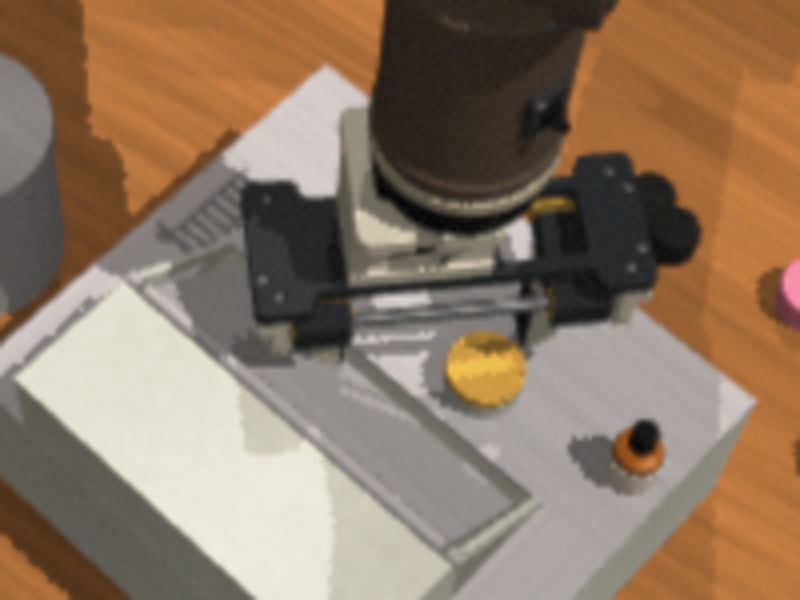

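```bash
python3 -m crank '[[[0.005,0,-0.006],[0,0,0],100],[[0.005,0,-0.006],[0,0,0],100],[[0,0,0],[0,0,0],100]]'
python3 - <<'E'
from h import *
where()
s=viewer.snapshot('side');cv2.imwrite('pics/s6.png',cv2.resize(s['img'][200:350,200:400],(800,600),interpolation=cv2.INTER_CUBIC)[:,:,::-1])
s=viewer.snapshot('scene');cv2.imwrite('pics/sc6.png',cv2.resize(s['img'][180:330,260:460],(800,600),interpolation=cv2.INTER_CUBIC)[:,:,::-1])
E
```

```text
clock: 7.85
tool_pos: [0.5665, 0.1584, 0.1166]
tool_rot: [-1.571, -0.0, 0.773]
force: [-1.8, -0.1, 2.8]
grip_width: 0.0918
t 7.85 box tcp [-0.0094  0.0095  0.1166] psi 0.873 tin finger [-0.0519  0.0452  0.1166] flap finger [ 0.0331 -0.0261  0.1166] F [-1.8 -0.1  2.8] euler [-1.571 -0.     0.773]
```

View pics/s6.png

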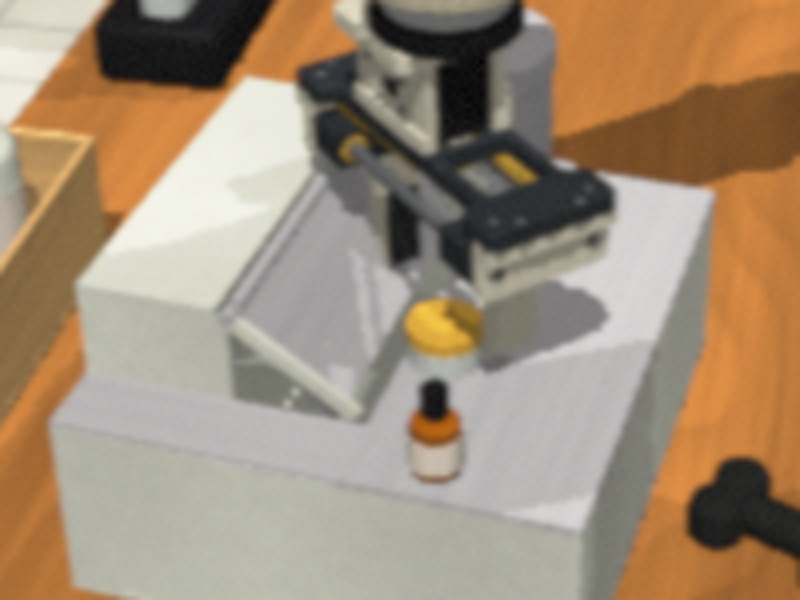

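View pics/sc6.png

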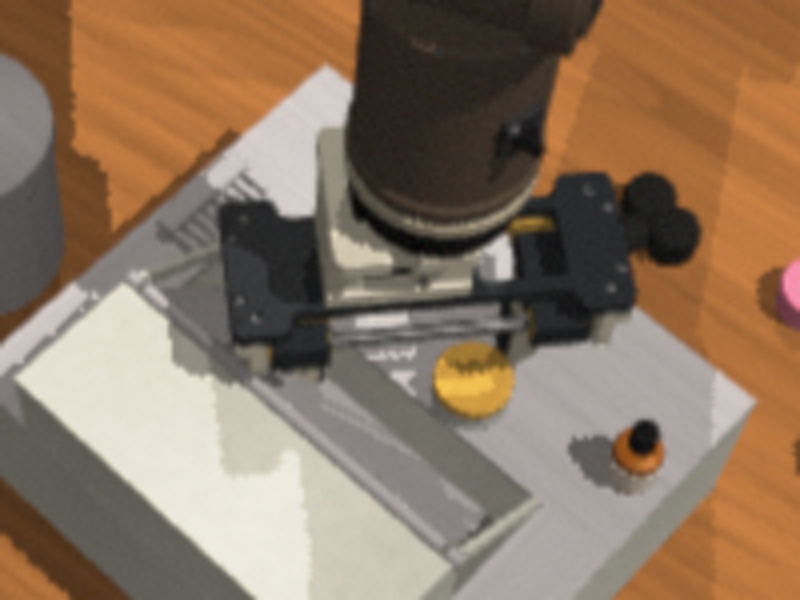

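```bash
python3 - <<'E'
from h import *
s=viewer.snapshot('scene');d=viewer.snapshot('side')
p=np.load('box.npy')
W=lambda P:R.from_euler('z',p[2]).as_matrix()@np.array(P)+[p[0],p[1],0]
for th in [0,.2,.3,.4,.5,.6,.8]:
    L=lambda y:W((.07-.078*np.cos(.595+th),y,.16-.078*np.sin(.595+th)))
    print(th,[((proj(s,L(y))-[260,180])*4).round() for y in(.098,.05,.0)])
B=lambda w:R.from_euler('z',-p[2]).as_matrix()@(np.array(w)-[p[0],p[1],0])
print(B(onz(s,(260+474/4,180+380/4),.132)).round(4),B(onz(d,(200+444/4,200+327/4),.132)).round(4))
cv2.imwrite('pics/sc6z.png',cv2.resize(s['img'][250:325,300:400],(800,600),interpolation=cv2.INTER_CUBIC)[:,:,::-1])
E
```

```text
0 [array([521., 488.]), array([448., 426.]), array([374., 365.])]
0.2 [array([505., 511.]), array([433., 449.]), array([360., 388.])]
0.3 [array([496., 522.]), array([424., 461.]), array([352., 399.])]
0.4 [array([487., 534.]), array([415., 473.]), array([343., 411.])]
0.5 [array([477., 546.]), array([406., 485.]), array([334., 423.])]
0.6 [array([467., 558.]), array([396., 497.]), array([324., 435.])]
0.8 [array([447., 582.]), array([376., 520.]), array([304., 457.])]
[-0.0164  0.0465  0.132 ] [-0.02    0.0469  0.132 ]
```

View pics/sc6z.png

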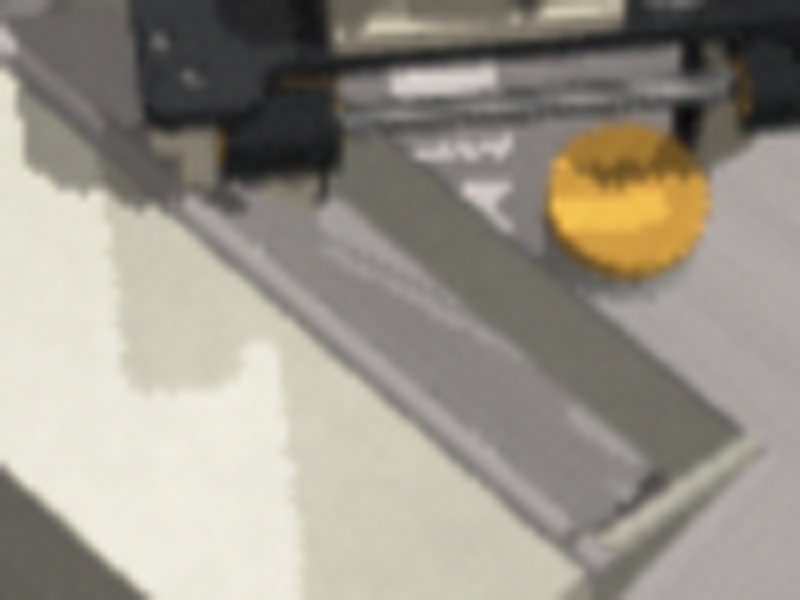

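```bash
python3 -m crank '[[[0.010,0,0.0005],[0,-0.175,0],100],[[0,0,0],[0,0,0],100],[[0,0,0],[0,0,0],100]]'
python3 - <<'E'
from h import *
where()
s=viewer.snapshot('side');cv2.imwrite('pics/s7.png',cv2.resize(s['img'][200:350,200:400],(800,600),interpolation=cv2.INTER_CUBIC)[:,:,::-1])
s=viewer.snapshot('scene');cv2.imwrite('pics/sc7.png',cv2.resize(s['img'][250:325,300:400],(800,600),interpolation=cv2.INTER_CUBIC)[:,:,::-1])
E
```

```text
clock: 8.43
tool_pos: [0.5726, 0.1664, 0.1169]
tool_rot: [-1.57, -0.001, 0.945]
force: [-3.2, 2.6, 1.9]
grip_width: 0.0913
t 8.43 box tcp [-0.0042  0.0181  0.1169] psi 1.045 tin finger [-0.0522  0.046   0.1169] flap finger [ 0.0438 -0.0097  0.1169] F [-3.2  2.6  1.9] euler [-1.57e+00 -1.00e-03  9.45e-01]
```

View pics/s7.png

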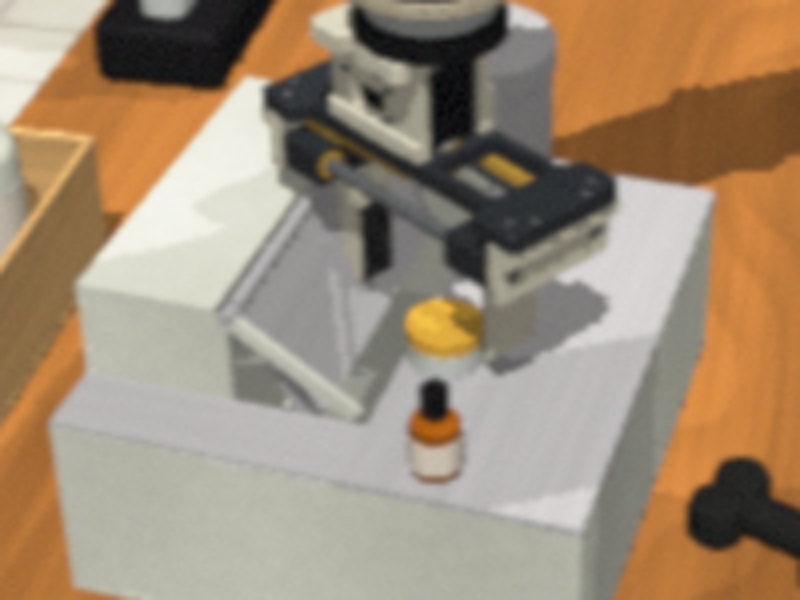

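View pics/sc7.png

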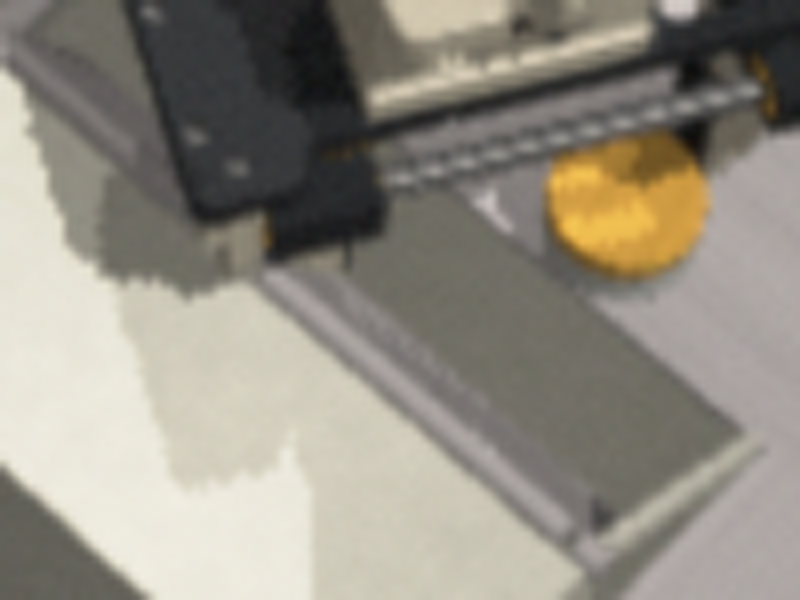

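```bash
python3 - <<'E'
from h import *
px,py,ps=-4.2,18.1,1.045
seq=[(1.045,53),(.905,53),(.765,53.5),(.625,54),(.485,54)]
for psi,f in seq:
    c,s=np.cos(psi),np.sin(psi)
    x=f-9.5*c-56*s;y=45-9.5*s-46*c
    d=np.array([x-px,y-py]);C,S=np.cos(ps),np.sin(ps)
    print(round(psi,3),'tool x %.1f z %.1f'%(d@[C,S],d@[-S,C]),'turn %.3f'%(ps-psi),'tin corner x %.1f'%(x+9.5*c-46*s),'tcp',round(x,1),round(y,1))
    px,py,ps=x,y,psi
E
```

```text
1.045 tool x -1.8 z -5.7 turn 0.000 tin corner x -35.2 tcp -0.2 13.7
0.905 tool x -2.3 z -5.1 turn 0.140 tin corner x -27.2 tcp 3.1 9.1
0.765 tool x -0.1 z -6.1 turn 0.140 tin corner x -17.1 tcp 7.9 5.2
0.625 tool x 1.9 z -6.2 turn 0.140 tin corner x -5.7 tcp 13.5 2.1
0.485 tool x 3.5 z -5.3 turn 0.140 tin corner x 6.4 tcp 19.5 -0.1
```

```bash
python3 -m crank '[[[-0.002,0,-0.006],[0,0,0],100],[[-0.001,0,-0.0025],[0,0.07,0],100],[[-0.001,0,-0.0025],[0,0.07,0],100],[[0,0,0],[0,0,0],100]]'
python3 - <<'E'
from h import *
where()
s=viewer.snapshot('side');cv2.imwrite('pics/s8.png',cv2.resize(s['img'][200:350,200:400],(800,600),interpolation=cv2.INTER_CUBIC)[:,:,::-1])
s=viewer.snapshot('scene');cv2.imwrite('pics/sc8.png',cv2.resize(s['img'][250:325,300:400],(800,600),interpolation=cv2.INTER_CUBIC)[:,:,::-1])
E
```

```text
clock: 9.02
tool_pos: [0.5789, 0.1563, 0.1167]
tool_rot: [-1.57, 0.0, 0.808]
force: [-4.7, 2.0, 1.7]
grip_width: 0.0914
t 9.03 box tcp [0.0031 0.0088 0.1167] psi 0.907 tin finger [-0.0406  0.043   0.1167] flap finger [ 0.0468 -0.0254  0.1167] F [-4.7  2.   1.7] euler [-1.57   0.     0.808]
```

View pics/s8.png

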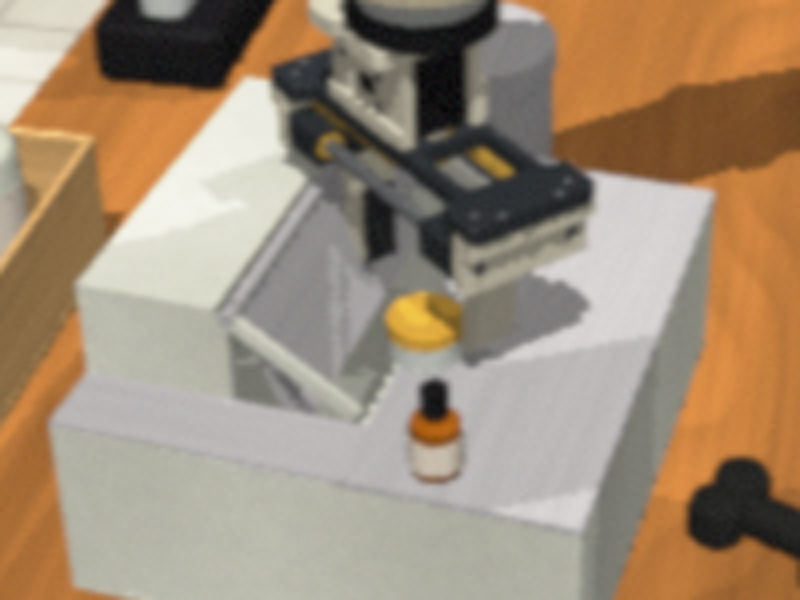

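View pics/sc8.png

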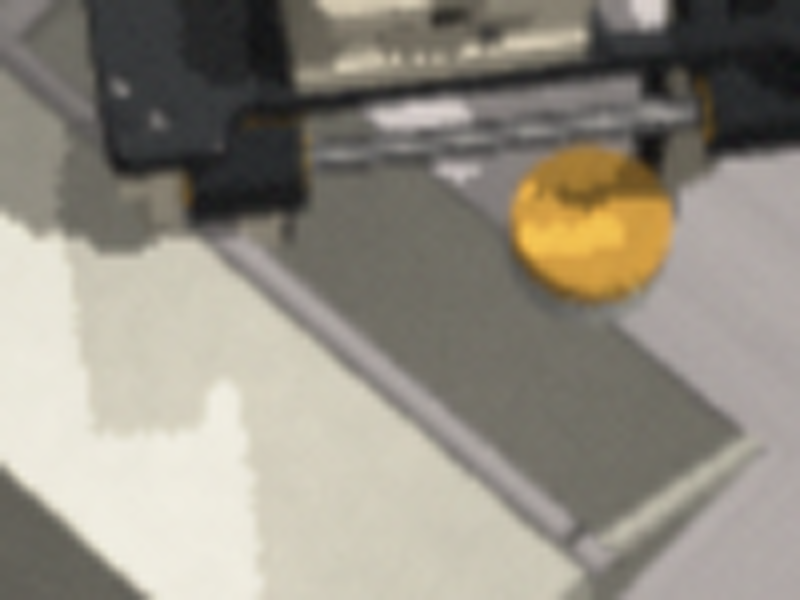

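```bash
python3 -m crank '[[[0,0,-0.003],[0,0.07,0],100],[[0,0,-0.003],[0,0.07,0],100],[[0.001,0,-0.003],[0,0.07,0],100],[[0.001,0,-0.003],[0,0.07,0],100],[[0,0,0],[0,0,0],100]]'
python3 - <<'E'
from h import *
where()
s=viewer.snapshot('side');cv2.imwrite('pics/s9.png',cv2.resize(s['img'][200:350,200:400],(800,600),interpolation=cv2.INTER_CUBIC)[:,:,::-1])
s=viewer.snapshot('scene');cv2.imwrite('pics/sc9.png',cv2.resize(s['img'][250:325,300:400],(800,600),interpolation=cv2.INTER_CUBIC)[:,:,::-1])
E
```

```text
clock: 9.75
tool_pos: [0.5885, 0.1482, 0.1167]
tool_rot: [-1.571, 0.0, 0.529]
force: [-3.4, 2.4, 1.6]
grip_width: 0.0921
t 9.75 box tcp [0.0135 0.0017 0.1167] psi 0.629 tin finger [-0.0192  0.0465  0.1167] flap finger [ 0.0461 -0.0432  0.1167] F [-3.4  2.4  1.6] euler [-1.571  0.     0.529]
```

View pics/s9.png

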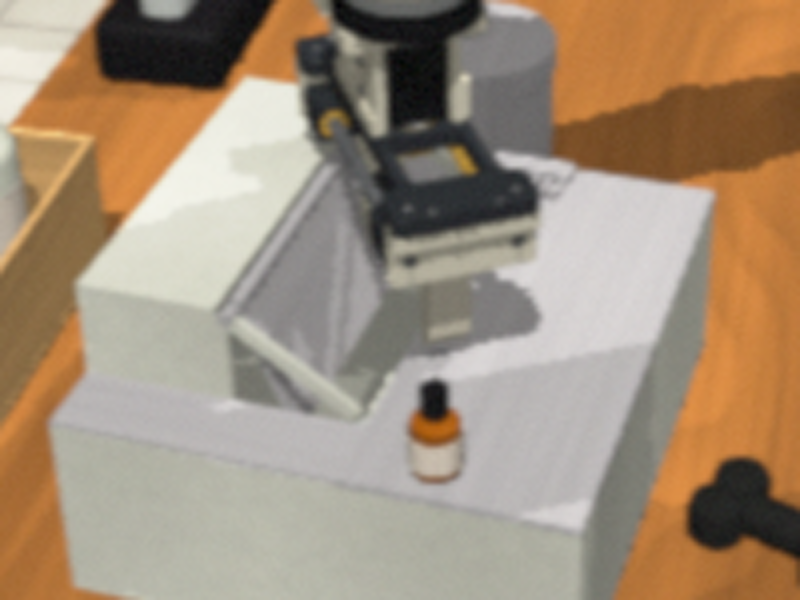

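View pics/sc9.png

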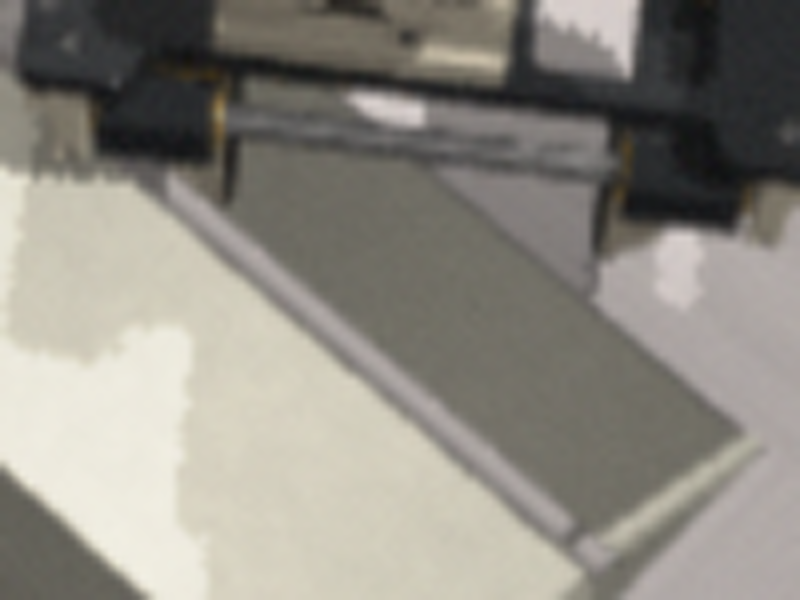

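```bash
python3 -m crank '[[[0,0,0],[0,0,0],100],[[0,0,0],[0,0,0],100],[[0,0,0],[0,0,0],100],[[0,0,0],[0,0,0],100]]'
python3 - <<'E'
from h import *
where()
st=env.read_state();s=viewer.snapshot('wrist');save(s,'w10.png')
for n in('scene','side','wrist'):
    if n!='wrist': s=viewer.snapshot(n)
    m=cv2.inRange(cv2.cvtColor(s['img'],cv2.COLOR_RGB2HSV),(18,130,40),(30,255,255))
    print(n,[(c[:5].tolist()) for c in cv2.connectedComponentsWithStats(m)[2][1:] if c[4]>15])
    print([(np.round(x['location']),round(x['confidence'],2)) for x in viewer.spot_point(n,'tin_center')])
E
```

```text
clock: 10.35
tool_pos: [0.5886, 0.1482, 0.1167]
tool_rot: [-1.571, -0.0, 0.528]
force: [-3.4, 3.6, 1.3]
grip_width: 0.0916
t 10.35 box tcp [0.0135 0.0016 0.1167] psi 0.628 tin finger [-0.0191  0.0465  0.1167] flap finger [ 0.0461 -0.0433  0.1167] F [-3.4  3.6  1.3] euler [-1.571 -0.     0.528]
scene [[371, 244, 19, 6, 58]]
[(array([462., 253.]), 0.81), (array([474., 295.]), 0.64)]
side [[280, 227, 7, 7, 20], [313, 236, 6, 7, 24], [359, 385, 6, 17, 18], [377, 392, 6, 17, 17]]
[(array([418., 376.]), 0.98), (array([370., 397.]), 0.76), (array([396., 336.]), 0.67)]
wrist [[280, 227, 7, 7, 20], [313, 236, 6, 7, 24], [359, 385, 6, 17, 18], [377, 392, 6, 17, 17]]
[(array([337., 304.]), 0.7)]
```

View pics/w10.png

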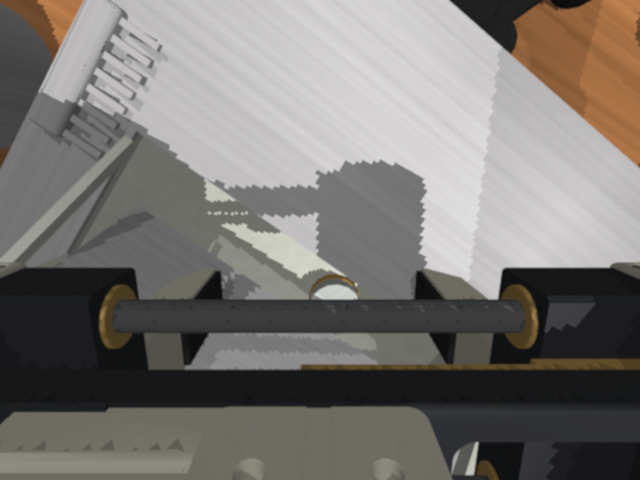

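The tin is seen through the open flap on the box floor: wrist image (337, 290), about 48 px wide, so roughly 0.30 m from the camera. The flap is still held open. Drawing the fingers back along box −x next.

```bash
python3 -m crank '[[[-0.013,0,0.0095],[0,0,0],100],[[-0.013,0,0.0095],[0,0,0],100],[[-0.013,0,0.0095],[0,0,0],100],[[-0.013,0,0.0095],[0,0,0],100],[[-0.013,0,0.0095],[0,0,0],100],[[0,-0.02,0],[0,0,0],100],[[0,-0.04,0],[0,0,0],100],[[0,-0.04,0],[0,0,0],100]]'
python3 -m crank '[[[-0.03,-0.03,0.02],[0,0,0],100],[[-0.03,-0.02,0.02],[0,0,0],100],[[-0.03,0,0.02],[0,0,0],100],[[0,0,0],[0,0,0],100],[[0,0,0],[0,0,0],100],[[0,0,0],[0,0,0],100]]'
python3 - <<'E'
from h import *
where()
s=viewer.snapshot('side');save(s,'s11.png');print([(np.round(x['location']),round(x['confidence'],2)) for x in viewer.spot_point('side','tin_center')])
s=viewer.snapshot('scene');cv2.imwrite('pics/sc11.png',cv2.resize(s['img'][180:330,250:450],(800,600),interpolation=cv2.INTER_CUBIC)[:,:,::-1])
E
```

```text
clock: 11.65
tool_pos: [0.5078, 0.1562, 0.2177]
tool_rot: [-1.571, 0.001, 0.528]
force: [0.9, 0.2, -0.4]
grip_width: 0.092
clock: 12.4
tool_pos: [0.4013, 0.1627, 0.2666]
tool_rot: [-1.571, 0.0, 0.527]
force: [0.3, 0.8, 0.6]
grip_width: 0.0917
t 12.4 box tcp [-0.1743 -0.0026  0.2666] psi 0.627 tin finger [-0.2068  0.0423  0.2666] flap finger [-0.1417 -0.0476  0.2666] F [0.3 0.8 0.6] euler [-1.571  0.     0.527]
[(array([415., 375.]), 0.97), (array([370., 399.]), 0.86)]
```

View pics/s11.png

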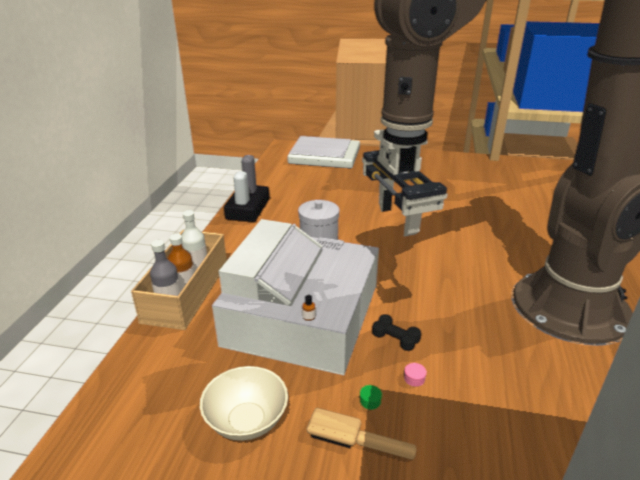

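View pics/sc11.png

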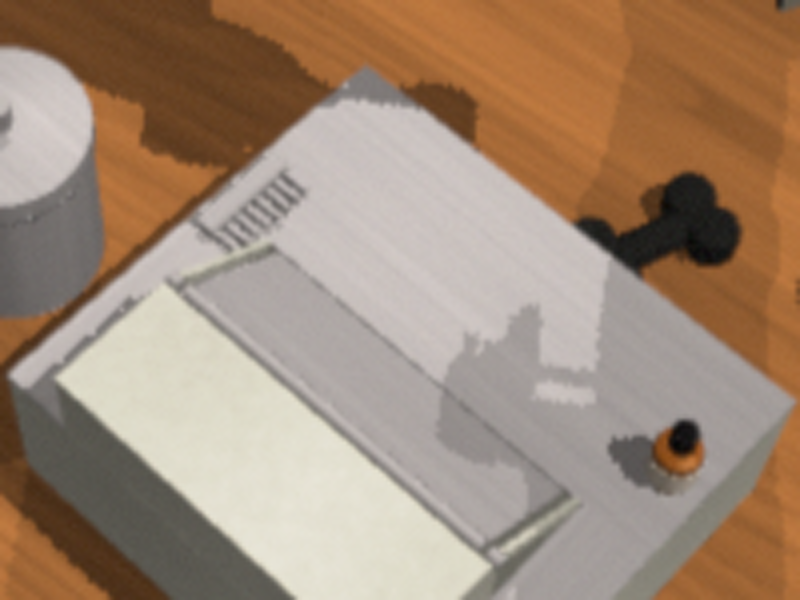

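The flap is shut, the deck is clear of the tin, the arm is free, and the bystanders stand where they were.

```bash
python3 -c "
from station import env
print(env.hand_in())"
```

```text
the job is handed in; nothing more can be done
None
```

The gold tin is in the empties box and the flap has closed again. I handed the job in at about 12.5 s, well under the 38 s limit; no verdict came back.

**What I did:** I slid the tin flat to about 27 mm before the sill. Then I turned the gripper so one finger led and pushed the flap to about 0.5 rad, with the tin still on the deck. With that finger still holding the flap, I turned the tool back so the other finger pushed the tin over the sill. Then I drew both fingers back.

**Last checks:**
- **Tin in the box:** before drawing back, the wrist picture showed the tin through the open flap. Its apparent size put it on the box floor, lid turned down.
- **Flap held meanwhile:** the flap finger read about 3–5 N, and I estimated the flap at 0.5–0.6 rad from the pictures.
- **End state:** in the final pictures the flap is shut, the deck is empty of the tin, and the arm reads about 1 N or less. The comb, dropper, bowl, canister, brush and bone look unmoved by eye; I did not measure them.

**Disagreements:**
- The flap opened less at first than my 19 mm finger thickness predicted. The tips seem to be about 10 mm thick, so I turned the tool further to make up for it.
- The networks also reported the pink and green look-alikes as the tin, and I ignored those. In one side picture they reported a tin at (396, 336), which was the chew bone.

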